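# Close up the label printer after loading a roll

### The job

A fresh roll has just been put in the label printer: push its cover down by the front lip until it snaps shut, then push the black flap on its front up and in until it lies flush, and last press the green feed button right down and let it come back up. Do it all by pushing with the fingertips, without forcing anything or swinging the cover wide open; pick nothing up and leave everything else on the bench where it stands.

Things in the scene. Friction and masses are not known exactly. Their poses are not given: they have to be found in the camera images.
- printer: desktop label printer that does not shift: white body, grey cover, 226 deep x 210 wide x 165 mm tall. Origin: centre of its underside, on the bench; x from its front to its rear, y to the left seen from the front, z up. Front wall at x -112 mm. Cover at y -52 to 104, white control column at y -105 to -55; column and shut cover are 105 mm high from x -115 to -80, then rise at 45 degrees to 165 mm
- cover (a joint): angle of the grey cover, rad: 0 = shut and latched, grows as its front swings up and back (1.5 at most). A stiff hinge holds it wherever it is left (2 to 5 N at the lip moves it). At about 0.055 rad, lip 11 mm high, it meets two snap latches and stands there; about 12 N on the lip takes it past them, then it stays at 0
- cover_hinge (a point): middle of the cover's hinge line, which is level and runs along the printer's y; at x 105, y 26, z 90 mm in the printer's frame
- cover_lip (a point): middle of the upper face of the flat lip along the cover's front edge, with two black ribbed press pads; the lip is 156 mm wide, 35 mm deep front to back. It turns with the cover, 205 mm in front of the hinge line and 15 mm above it (cover shut: x -100, y 26, z 105 mm in the printer's frame, lip from x -115 to -80)
- flap (a joint): angle of the black dispenser flap on the printer's front, rad: 0 = shut, upright and flush; grows as its upper edge swings forward and down, away from the printer (1.4 at most). It turns about its lower edge, a level line at x -118, z 22 mm in the printer's frame. A stiff hinge holds it wherever it is left (about 1 N moves it)
- flap_edge (a point): middle of the flap's free edge, 55 mm from its hinge line; the flap is a plate 130 mm wide and 7 mm thick, this point in the middle of its thickness. With the flap shut this point is at x -118, y 26, z 77 mm in the printer's frame and the flap's outer face lies at x -121.5
- feed (a joint): how far the feed button is pressed, in m: 0 = up, 0.005 = fully down. A spring brings it back up; fully down takes about 5 N
- feed_top (a point): centre of the top of the green feed button, a round cap 24 mm across that stands 10 mm proud of the low front part of the control column; at x -97, y -80, z 115 mm in the printer's frame when up. It is pressed straight down
- spare_roll: bystander, to be left alone: a spare roll of labels standing on end, white with a yellow band and a brown core, 94 mm across and 100 mm tall; origin at the centre of its underside
- tape_dispenser: bystander, to be left alone: a black desk tape dispenser with a red hub, 150 x 60 x 98 mm; origin at the centre of its underside
- knife: bystander, to be left alone: a red utility knife lying flat, blade in, about 160 x 27 x 18 mm; origin under its middle, x along it
- squeegee: bystander, to be left alone: a blue plastic squeegee card lying flat, 75 x 100 x 8 mm; origin under its middle
- seam_roller: bystander, to be left alone: a hand roller with a red grip and a black rubber wheel, lying down, about 180 x 60 x 40 mm; origin under it, x along it
- glue_jar: bystander, to be left alone: a jar with a red cap, 68 mm across and 90 mm tall; origin at the centre of its underside
- eyelet_box: bystander, to be left alone: a small cardboard box, 87 x 64 x 42 mm; origin at the centre of its underside

How it is judged:
By the outcome, as a careful person would: the job done as asked, in the order asked, and still so for the second after the job is handed in, with the robot touching nothing.
It also fails if it takes over 53 s, if anything falls off the work surface, if the arm or the gripper's body presses on something with over 40 N, if the wrist force passes 120 N, or if a joint passes its speed limit or range.

### The arm

A 6-joint arm with a two-finger parallel gripper is mounted at the origin on the work surface. World frame = base frame: x ahead of the robot, y to its left, z up, the work surface at z = 0. Lengths are in m, angles in rad, forces in N, time in s.
With the tool pointing down it reaches from about 0.25 to 0.775 m from the base axis. Payload 4 kg.
Tool frame: the origin (TCP) lies at the very end of the fingers, on their centre line; the grasp point (between the pads) lies 19 mm behind it; z points along the fingers, y is the direction in which the jaws open and shut (so a half turn about z gives the same grasp; the last joint's range is limited). The gripper opens to 94 mm and grips with 3 to 60 N. Pads are 16 mm wide; open, the fingers measure 119 mm over their backs; the gripper's body (75 mm by 177 mm) begins 78 mm behind the grasp point.
Start: joints at [-0.103, 0.087, 1.371, -0, 1.684, -0.103], TCP at [0.55, -0, 0.206] pointing down, gripper open.
Joint ranges: [-3.1, 3.1], [-0.76, 2.03], [0.27, 2.55], [-1.08, 4.22], [0.17, 2.65], [-2.57, 2.57]. Speed limits (rad/s): [2.79, 2.79, 3.14, 3.14, 3.14, 3.14].

### API

Orientations are given as [roll, pitch, yaw] about the fixed x, y, z axes, in that order (R = Rz(yaw) Ry(pitch) Rx(roll)).
In Python, from bench import robot, snapshot, models gives the robot as it stands.
- The arm moves only by the tool arm_command, never from a script. Its argument "commands" is text: rows parted by semicolons, each of 7 numbers parted by spaces: the shift along the tool's x, y, z in mm, then the turn, a rotation vector about the tool's x, y, z in degrees, then the opening, from 0 (shut) to 1 (fully open). In form: tx ty tz rx ry rz hand; .... A call has 1 to 12 rows; each row shifts and turns the pose as measured when the row begins, along the tool's axes as they then stand; what a row does not reach is not made up. A row lasts 1/8 s, in which the tool goes at most 62.5 mm and 10.7 degrees, less where a joint would pass 70% of its speed; a pose out of reach is approached as far as the arm can. A call is refused whole if a number of a shift passes 62.5 or a number of a turn 10.7, either way. A call with a gripper value outside its range is refused whole. The fingers move at their own pace and stop on an object; the grip force is fixed at half the most. Time passes only in rows, so rows that do not move let the fingers close. It gives the time, the measured TCP pose, the force and the opening at its end, in the units of the state.
- robot.get_obs(): the state, without advancing time (a new reading comes with each control period).
- snapshot(name): name is "scene" or "side" or "wrist"; returns a dict with "img" (420x560x3 uint8, blue, green, red), "camera_matrix" (3x3 intrinsics, pixels), "origin" and "rotation" of the camera in the world. Camera axes: x right, y down, z forward; pixel columns grow to the right and rows downward; lengths in m; the calibration is good to about 2 mm. A picture is of the moment at which its call begins. There is no depth.
- robot.close_job(): hands the job in, once; it reports no verdict.
Trained networks look in a picture, given as the dict that the camera call returned (one of the last four; its "shot" number tells which), for a name from the list of things; names that differ only in an ending like _2 or _b are one class to them, and where a whole thing is asked for, a point or a joint stands for the part that bears it (a point fixed in the world has none). Each returns a list of dicts, best first, with "conf" (0 to 1); they miss things now and then, are a little off and sometimes report something else, mostly with a low value. They report only what shows in the picture. A call takes as long as a camera call.
- models.spot_in(query, picture): "bbox" ([left, top, width, height] as shares, 0 to 1, of the picture: columns of its width, rows of its height, round what is visible of it).
- models.tip_of(query, picture): "centre" ([column, row] as shares, 0 to 1, of the picture: columns of its width, rows of its height: a listed point, or the origin of a listed thing).
The state is a dict: "time": time; "joint_positions": joint angles; "qvel": joint speeds; "joint_torque": joint torques, N m; "tool_pos": TCP position; "ee_rot": TCP orientation; "wrist_force": force on the tool from outside, world axes, zero at the start; "wrist_torque": the same for the moment, N m; "width": finger opening in m.
Only numpy, scipy, OpenCV 4.12 (cv2) and the standard library are available. Lean on these libraries where they do the work, as an engineer would, in place of code of your own. Each camera call takes 0.05 s, during which the arm holds its last target. There are 200 camera calls.

## Working session

There is one attempt and no reset: what is moved stays moved. The work goes in short steps, Python scripts to look and compute and a tool call to move; the robot and the scene stay as the last step left them, time stands still between calls to the robot, and variables do not carry over. Pictures are saved under pics/ and viewed, about 8 in all and at most 12, crops included, and the job is handed in when it is done.

Besides the shell and the picture viewer there is one more tool, called after "Request:" as name(argument=value, ...) on one line, values as JSON. arm_command: Moves the arm, as the interface text tells. Its arguments: {"type":"object","properties":{"commands":{"type":"string"}},"required":["commands"]}

```bash
mkdir -p pics; cat > h.py <<'E'
import numpy as np, cv2
from bench import robot, snapshot, models
def ray(s,c):
    h,w=s["img"].shape[:2]; p=np.array([c[0]*w,c[1]*h,1.])
    d=np.array(s["rotation"])@np.linalg.inv(np.array(s["camera_matrix"]))@p
    return np.array(s["origin"]),d/np.linalg.norm(d)
def proj(s,P):
    q=np.array(s["rotation"]).T@(np.array(P)-np.array(s["origin"])); u=np.array(s["camera_matrix"])@q
    return u[:2]/u[2]
def tri(rs):
    A=0;b=0
    for o,d in rs:
        M=np.eye(3)-np.outer(d,d);A=A+M;b=b+M@o
    x=np.linalg.solve(A,b); return x,[np.linalg.norm((np.eye(3)-np.outer(d,d))@(x-o)) for o,d in rs]
E
python3 - <<'E'
from h import *
S={n:snapshot(n) for n in("scene","side","wrist")}
for n,s in S.items():
    cv2.imwrite(f"pics/{n}0.png",s["img"]); print(n,np.round(s["origin"],3),np.round(np.array(s["rotation"])[:,2],2))
for q in["printer","cover_hinge","cover_lip","flap_edge","feed_top","spare_roll","tape_dispenser","knife","squeegee","seam_roller","glue_jar","eyelet_box"]:
    rs=[]
    for n,s in S.items():
        r=models.tip_of(q,s)
        if r:
            print(q,n,[(np.round(np.array(x["centre"])*[560,420],0).tolist(),round(x["conf"],2)) for x in r[:2]])
            if r[0]["conf"]>.3: rs.append(ray(s,r[0]["centre"]))
    if len(rs)>1: x,e=tri(rs);print("   ",np.round(x,4),np.round(e,4))
E
```

```text
Traceback (most recent call last):
IndexError: too many indices for array: array is 1-dimensional, but 2 were indexed
```

View pics/scene0.png

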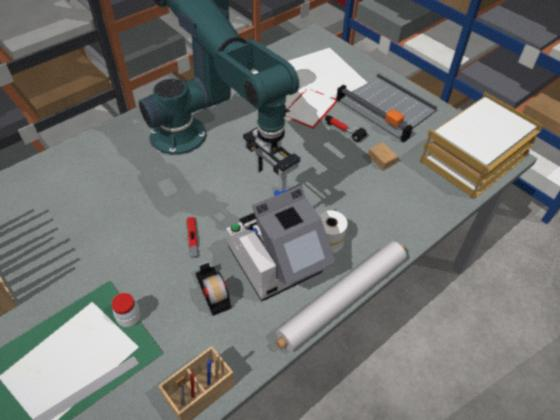

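The scene view shows the printer at about (280,240), its front toward the robot and the green button at (236,228). The camera's rotation isn't a matrix, so I'll check its format.

```bash
python3 - <<'E'
from h import *
for n in("scene","wrist"):
    s=snapshot(n); print({k:v for k,v in s.items() if k!="img"})
print(robot.get_obs())
E
```

```text
{'camera_matrix': array([[519.4194633 ,   0.        , 273.26487122],
       [  0.        , 519.4194633 , 200.35984762],
       [  0.        ,   0.        ,   1.        ]]), 'origin': array([ 1.35817073, -0.68155938,  1.34737644]), 'rotation': array([-2.4346614 , -0.00532744,  0.86982667]), 'shot': 4}
{'camera_matrix': array([[299.4691279 ,   0.        , 279.58314268],
       [  0.        , 299.4691279 , 212.55510352],
       [  0.        ,   0.        ,   1.        ]]), 'origin': array([0.54954758, 0.06707915, 0.38517536]), 'rotation': array([2.90701003e+00, 2.13196423e-03, 1.46559941e-03]), 'shot': 5}
{'time': 0.25, 'joint_positions': array([-1.03123988e-01,  8.75688327e-02,  1.37139884e+00, -8.98049494e-06,
        1.68359003e+00, -1.03057959e-01]), 'qvel': array([ 0.00075351, -0.00234139, -0.00621767, -0.00063919, -0.00075475,
        0.00053104]), 'joint_torque': array([ 1.43104025e-04, -3.39788461e+01, -3.02175450e+01,  7.17482460e-02,
        2.90171377e-02, -1.11203688e-04]), 'tool_pos': array([5.49766581e-01, 3.19841205e-06, 2.04949275e-01]), 'ee_rot': array([-3.14063181e+00, -9.04024740e-05,  1.57072925e+00]), 'wrist_force': array([ 0.34278507, -0.02522675, -0.3128348 ]), 'wrist_torque': array([ 0.02569042,  0.019844  , -0.01173207]), 'width': 0.09382614035964994}
```

```bash
cat > p.py <<'E'
s=open('h.py').read()
s=s.replace('import numpy as np, cv2','import numpy as np, cv2\nfrom scipy.spatial.transform import Rotation as Ro').replace('np.array(s["rotation"])','RM(s)').replace('def ray','def RM(s): return Ro.from_euler("xyz",s["rotation"]).as_matrix()\ndef ray')
open('h.py','w').write(s)
E
python3 p.py
python3 - <<'E'
from h import *
import pickle
S={n:snapshot(n) for n in("scene","side","wrist")}
pickle.dump(S,open("S0.pkl","wb"))
for n,s in S.items():
    cv2.imwrite(f"pics/{n}0.png",s["img"]); print(n,np.round(s["origin"],3),np.round(RM(s)[:,2],2))
for q in["printer","cover_hinge","cover_lip","flap_edge","feed_top","spare_roll","tape_dispenser","knife","squeegee","seam_roller","glue_jar","eyelet_box"]:
    rs=[]
    for n,s in S.items():
        r=models.tip_of(q,s)
        if r:
            print(q,n,[(np.round(np.array(x["centre"])*[560,420],0).tolist(),round(x["conf"],2)) for x in r[:2]])
            if r[0]["conf"]>.3: rs.append(ray(s,r[0]["centre"]))
    if len(rs)>1: x,e=tri(rs);print("   ",np.round(x,4),np.round(e,4))
E
```

```text
scene [ 1.358 -0.682  1.347] [-0.49  0.42 -0.76]
side [-0.003  0.724  1.263] [ 0.39 -0.49 -0.78]
wrist [0.55  0.067 0.386] [-0.   -0.23 -0.97]
printer scene [([276.0, 258.0], 0.57)]
printer side [([278.0, 205.0], 0.57)]
printer wrist [([371.0, 259.0], 0.85)]
    [ 0.6726 -0.084   0.0077] [0.0006 0.0034 0.0033]
cover_hinge side [([256.0, 170.0], 0.62)]
cover_lip scene [([280.0, 201.0], 0.91)]
cover_lip side [([277.0, 160.0], 0.71)]
    [ 0.6578 -0.0584  0.2492] [0.0011 0.0011]
flap_edge scene [([254.0, 210.0], 0.51)]
flap_edge side [([304.0, 228.0], 0.84)]
flap_edge wrist [([252.0, 228.0], 0.77)]
    [ 0.5164 -0.0319  0.0547] [0.0079 0.0066 0.0014]
feed_top side [([316.0, 188.0], 0.6)]
feed_top wrist [([293.0, 351.0], 0.57)]
    [ 0.5631 -0.1413  0.1194] [0.0012 0.0012]
spare_roll scene [([330.0, 239.0], 0.55)]
spare_roll side [([231.0, 227.0], 0.87)]
spare_roll wrist [([423.0, 121.0], 0.61)]
    [0.7281 0.0941 0.0076] [0.0031 0.0037 0.0061]
tape_dispenser scene [([214.0, 292.0], 0.95), ([329.0, 236.0], 0.45)]
tape_dispenser side [([324.0, 177.0], 0.74)]
    [ 0.6372 -0.2995 -0.0083] [0.0024 0.0024]
knife scene [([193.0, 234.0], 0.83)]
knife side [([278.0, 160.0], 0.65)]
knife wrist [([201.0, 347.0], 0.9)]
    [ 0.5662 -0.1623  0.1701] [0.1207 0.1388 0.1016]
squeegee scene [([215.0, 289.0], 0.75), ([288.0, 195.0], 0.55)]
squeegee side [([279.0, 269.0], 0.89)]
squeegee wrist [([242.0, 93.0], 0.88)]
    [ 0.5225 -0.0161 -0.2241] [0.2054 0.0785 0.1751]
seam_roller scene [([345.0, 132.0], 0.77), ([279.0, 200.0], 0.24)]
seam_roller side [([219.0, 388.0], 0.92), ([323.0, 176.0], 0.55)]
    [ 0.3967  0.5011 -0.0009] [0.0001 0.0001]
glue_jar scene [([128.0, 316.0], 0.55)]
glue_jar wrist [([243.0, 96.0], 0.23)]
eyelet_box scene [([384.0, 160.0], 0.79)]
eyelet_box side [([172.0, 341.0], 0.87)]
    [0.594  0.4933 0.0032] [0.005 0.005]
```

```bash
python3 -c "
import cv2,numpy as np
a=cv2.imread('pics/side0.png');b=cv2.imread('pics/wrist0.png')
cv2.imwrite('pics/sw0.png',np.hstack([cv2.resize(a[:,:],(400,300)),cv2.resize(b,(400,300))]))"
```

```text
(no output)
```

View pics/sw0.png

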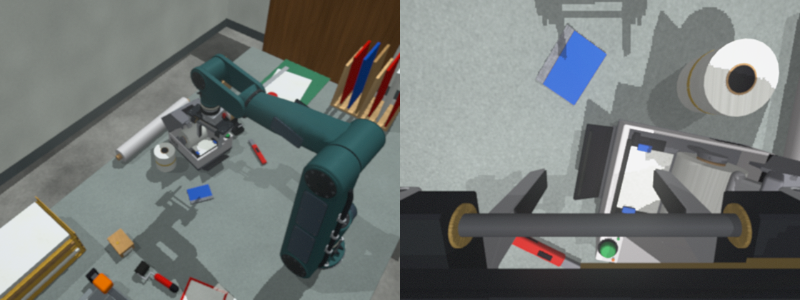

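The cover is about half open, the flap is out toward the robot, and the knife, squeegee and roll are all near the printer. I'll fit the printer pose and both joint angles to the detections.

```bash
cat > fit.py <<'E'
from h import *
from scipy.optimize import least_squares
def loc(name,a,f):
    c,s=np.cos,np.sin
    return {"printer":[0,0,0],"cover_hinge":[.105,.026,.09],"feed_top":[-.097,-.08,.115],
     "cover_lip":[.105-.205*c(a)+.015*s(a),.026,.09+.205*s(a)+.015*c(a)],
     "flap_edge":[-.118-.055*s(f),.026,.022+.055*c(f)]}[name]
def W(p,l):
    c,s=np.cos(p[2]),np.sin(p[2]); return np.array([p[0]+c*l[0]-s*l[1],p[1]+s*l[0]+c*l[1],l[2]])
def fit(views,x0=(.672,-.084,.1,.8,.8)):
    D=[]
    for s in views:
        for q in["printer","cover_hinge","cover_lip","flap_edge","feed_top"]:
            for r in models.tip_of(q,s)[:1]:
                if r["conf"]>.3: D.append((s,q,np.array(r["centre"])*[560,420],r["conf"]))
    def res(p): return np.concatenate([(proj(s,W(p,loc(q,p[3],p[4])))-u)*(.3 if q=="printer" else 1) for s,q,u,c in D])
    r=least_squares(res,x0,loss="soft_l1",f_scale=2)
    print("pose",np.round(r.x,4))
    for (s,q,u,c) in D: print(s["shot"],q,round(c,2),np.round(proj(s,W(r.x,loc(q,*r.x[3:])))-u,1))
    return r.x
E
python3 - <<'E'
from fit import *
import pickle
V=[snapshot(n) for n in("scene","side","wrist")]
p=fit(V)
for q in["cover_hinge","cover_lip","flap_edge","feed_top"]: print(q,np.round(W(p,loc(q,*p[3:])),4))
np.save("p.npy",p)
# overlay on wrist + scene
def draw(s,p,name,crop):
    im=cv2.resize(s["img"],None,fx=2,fy=2)
    def L(pts,c): 
        cv2.polylines(im,[np.array([2*proj(s,W(p,l)) for l in pts]).astype(int)],True,c,1)
    L([(-.112,-.105,0),(.114,-.105,0),(.114,.105,0),(-.112,.105,0)],(0,0,255))
    L([(-.115,-.105,.105),(-.08,-.105,.105),(-.08,-.055,.105),(-.115,-.055,.105)],(255,0,255))
    a,f=p[3:]; c,sn=np.cos(a),np.sin(a)
    cv=lambda x,y,z:(.105+c*(x-.105)+sn*(z-.09), y, .09-sn*(x-.105)+c*(z-.09))
    L([cv(-.115,-.052,.105),cv(-.08,-.052,.105),cv(-.08,.104,.105),cv(-.115,.104,.105)],(0,255,0))
    e=loc("flap_edge",a,f); L([(-.118,-.039,.022),(e[0],-.039,e[2]),(e[0],.091,e[2]),(-.118,.091,.022)],(0,255,255))
    x0,y0,x1,y1=crop; return im[y0:y1,x0:x1]
i1=draw(V[0],p,"",(420,320,720,620)); i2=draw(V[2],p,"",(450,250,950,750))
cv2.imwrite("pics/ov.png",np.hstack([cv2.resize(i1,(400,400)),cv2.resize(i2,(400,400))]))
E
```

```text
pose [ 0.6742 -0.0939 -0.201   0.7981  1.0884]
9 printer 0.62 [0.3 6. ]
9 cover_lip 0.59 [-1.8  1.4]
9 flap_edge 0.49 [ 0.5 -1.7]
9 feed_top 0.54 [ 2.5 -4.8]
10 printer 0.92 [-1.3  2.3]
10 cover_hinge 0.71 [-1.7  0.5]
10 cover_lip 0.74 [-0.1 -0.4]
10 flap_edge 0.83 [ 5.6 -0.1]
10 feed_top 0.62 [39.8 25.2]
11 printer 0.85 [ 0.1 -0.4]
11 flap_edge 0.67 [ 0.5 -0.6]
11 feed_top 0.66 [0.8 1.2]
cover_hinge [ 0.7823 -0.0894  0.09  ]
cover_lip [ 0.6526 -0.063   0.2473]
flap_edge [ 0.516  -0.0352  0.0475]
feed_top [ 0.5632 -0.153   0.115 ]
```

View pics/ov.png

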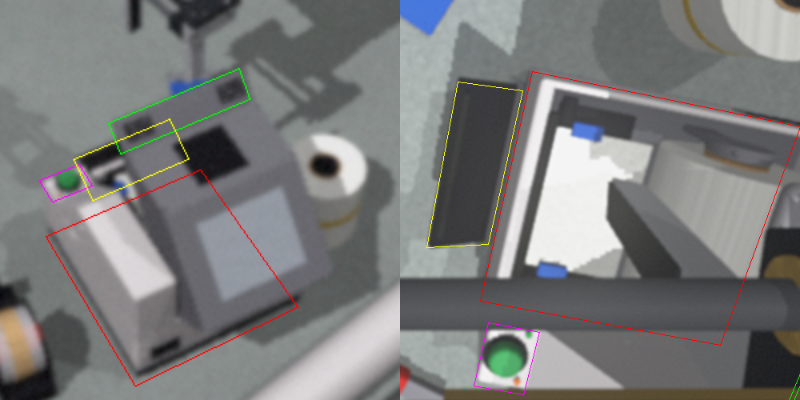

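The fit is good. The overlay lines up with the flap (left of the right-hand panel), the body outline and the button. The cover is at about 0.80 rad, the flap at about 1.09, and the printer yaw is -0.20.

Next I'll raise the tool, shut the fingers and turn tool y along printer y. Tool x then points along printer -x and tool z points down.

Request:
arm_command(commands="0 0 -55 0 0 0 0; 0 0 -50 0 0 0 0; 0 0 0 0 0 -9.8 0; 0 0 0 0 0 -9.8 0; 0 0 0 0 0 -9.8 0; 0 0 0 0 0 -9.8 0; 0 0 0 0 0 -9.8 0; 0 0 0 0 0 -9.8 0; 0 0 0 0 0 -9.8 0; 0 0 0 0 0 -9.8 0")

```text
time: 4.35
tool_pos: [0.5487, 0.0001, 0.3116]
ee_rot: [-3.141, -0.004, 2.985]
wrist_force: [-0.3, -0.4, -0.6]
width: 0.0005
```

```bash
cat > st.py <<'E'
from fit import *
p=np.load("p.npy")
def rel():
    o=robot.get_obs(); d=np.array(o["tool_pos"])-[p[0],p[1],0]
    c,s=np.cos(p[2]),np.sin(p[2])
    print("t",o["time"],"TCP in printer mm",np.round(1000*np.array([c*d[0]+s*d[1],-s*d[0]+c*d[1],d[2]]),1),"F",np.round(o["wrist_force"],1),"rpy",np.round(o["ee_rot"],3),"w",round(o["width"],3),"q",np.round(o["joint_positions"],2))
E
python3 - <<'E'
from st import *
rel()
s=snapshot("wrist");sc=snapshot("scene");sd=snapshot("side")
x=fit([sc,sd,s],p)
for q in["knife","squeegee","spare_roll","tape_dispenser"]:
    for v in(sc,sd,s):
        for r in models.tip_of(q,v)[:1]:
            o,d=ray(v,r["centre"]); g=o-d*o[2]/d[2]; e=g-[p[0],p[1],0];c,n=np.cos(p[2]),np.sin(p[2])
            print(q,v["shot"],round(r["conf"],2),"printer xy",np.round([c*e[0]+n*e[1],-n*e[0]+c*e[1]],3))
cv2.imwrite("pics/w1.png",s["img"])
E
```

```text
t 4.35 TCP in printer mm [-141.7   67.1  311.6] F [-0.3 -0.4 -0.6] rpy [-3.141 -0.004  2.985] w 0.001 q [-0.1   0.09  1.16  0.    1.9  -1.52]
pose [ 0.674  -0.0949 -0.2544  0.8384  1.0075]
13 printer 0.87 [-0.6  1.7]
13 cover_hinge 0.55 [169.  -46.8]
13 cover_lip 0.95 [-1.2  3. ]
13 flap_edge 0.49 [ 3.1 -0.8]
13 feed_top 0.56 [ 1.5 -5.1]
14 printer 0.69 [-80.9  -9.5]
14 cover_lip 0.77 [ 0.1 -0.2]
14 flap_edge 0.83 [-2.4  1.2]
14 feed_top 0.58 [ 12.  -39.4]
12 printer 0.74 [-4.9 -0.3]
12 flap_edge 0.55 [0.1 0. ]
12 feed_top 0.85 [-2.2 -0.2]
knife 13 0.65 printer xy [-0.203 -0.184]
knife 14 0.7 printer xy [-0.207 -0.188]
knife 12 0.59 printer xy [-0.214 -0.183]
squeegee 13 0.51 printer xy [-0.219  0.182]
squeegee 14 0.67 printer xy [-0.21   0.176]
squeegee 12 0.74 printer xy [-0.206  0.184]
spare_roll 13 0.78 printer xy [0.002 0.206]
spare_roll 14 0.66 printer xy [0.031 0.188]
spare_roll 12 0.62 printer xy [0.021 0.193]
tape_dispenser 13 0.94 printer xy [ 0.009 -0.208]
tape_dispenser 14 0.7 printer xy [-0.394  0.527]
tape_dispenser 12 0.62 printer xy [ 0.011 -0.208]
```

View pics/w1.png

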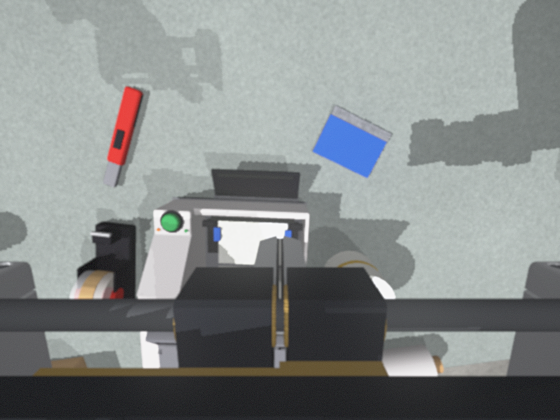

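The wrist view shows the flap's free edge at (212,170) to (298,172), the button at (171,221), and the knife and squeegee clear of the flap zone. I'll check the first fit against these pixels without calling the models, since each call costs robot time.

```bash
python3 - <<'E'
from st import *
s=snapshot("wrist"); rel()
c=np.cos
def show(p):
    f=p[4]; e=loc("flap_edge",0,f); n=np.array([-np.cos(f),0,-np.sin(f)])*-.0035
    for k,l in dict(feed=(-.097,-.08,.115),fl=(e[0]+n[0],-.039,e[2]+n[2]),fr=(e[0]+n[0],.091,e[2]+n[2]),colL=(-.115,-.105,.105),colR=(-.115,-.055,.105)).items(): print(k,np.round(proj(s,W(p,l)),1))
show(p)
im=cv2.resize(s["img"][150:260,130:330],None,fx=4,fy=4,interpolation=2)
for l in [(-.097,-.08,.115),(-.115,-.105,.105),(-.115,-.055,.105),(-.112,.105,.0)]:
    cv2.circle(im,tuple(((proj(s,W(p,l))-[130,150])*4).astype(int)),3,(0,0,255),-1)
f=p[4];e=loc("flap_edge",0,f);n=np.array([np.cos(f),0,np.sin(f)])*.0035
pts=[(e[0]+n[0],-.039,e[2]+n[2]),(e[0]+n[0],.091,e[2]+n[2]),(-.118+n[0],.091,.022+n[2]),(-.118+n[0],-.039,.022+n[2])]
cv2.polylines(im,[np.array([(proj(s,W(p,l))-[130,150])*4 for l in pts]).astype(int)],True,(0,255,255),1)
cv2.imwrite("pics/w2.png",im)
E
```

```text
t 5.9 TCP in printer mm [-141.7   67.2  311.6] F [-0.8  1.   0.3] rpy [-3.141 -0.004  2.979] w 0.001 q [-0.1   0.09  1.16  0.    1.9  -1.51]
feed [165.7 225.4]
fl [207.9 169.9]
fr [296.4 173.4]
colL [149.  209.6]
colR [186.8 211.1]
```

View pics/w2.png

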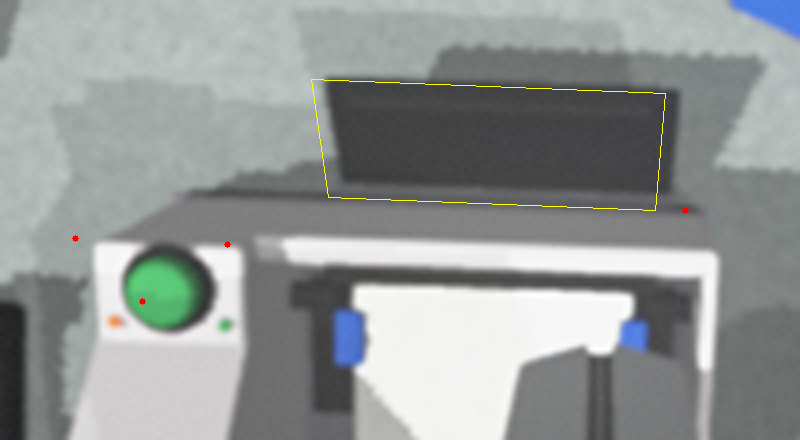

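```bash
python3 - <<'E'
from st import *
s=snapshot("wrist")
O=dict(feed=(170,222.5),colL=(153.3,210.8),colR=(190.8,212),fl=(211.5,170.5),fr=(300,172.5))
def P(p):
    f=p[3]; e=loc("flap_edge",0,f); n=np.array([np.cos(f),0,np.sin(f)])*.0035
    return dict(feed=(-.097,-.08,.115),fl=(e[0]+n[0],-.039,e[2]+n[2]),fr=(e[0]+n[0],.091,e[2]+n[2]),colL=(-.115,-.105,.105),colR=(-.115,-.055,.105))
res=lambda x:np.concatenate([proj(s,W(x,l))-O[k] for k,l in P(x).items()])
r=least_squares(res,[*p[:3],1.09]);print(np.round(r.x,4),np.round(r.fun,1))
p0=p.copy(); q=p.copy(); q[:3]=(p0[:3]+2*r.x[:3])/3; print(q); np.save("p.npy",q)
import st; st.p=q; rel()
E
```

```text
[ 0.6742 -0.087  -0.1904  1.0552] [ 0.2  2.7 -0.4 -0.4  0.   0.2 -0.1 -1.2  0.2 -1.4]
[ 0.67418959 -0.08928494 -0.19389644  0.7980702   1.08835403]
t 5.95 TCP in printer mm [-140.4   63.6  311.6] F [0.  0.3 0.3] rpy [-3.141 -0.004  2.979] w 0.0 q [-0.1   0.09  1.16  0.    1.9  -1.51]
```

Request:
arm_command(commands="-30 -9 0 0 0 1.8 0; -30 -9 0 0 0 0 0; -30 -9 0 0 0 0 0; -30 -9 8 0 0 0 0; 0 0 8 0 0 0 0; 0 0 0 0 0 0 0")

```text
time: 6.7
tool_pos: [0.6622, -0.0581, 0.2947]
ee_rot: [3.141, -0.005, 2.948]
wrist_force: [0.1, 0.8, 0.2]
width: 0.0004
```

```bash
python3 -c "
from st import *
rel()"
```

```text
t 6.7 TCP in printer mm [-17.8  28.2 294.7] F [0.1 0.8 0.2] rpy [ 3.141 -0.005  2.948] w 0.0 q [-0.17  0.36  0.87  0.    1.92 -1.55]
```

Request:
arm_command(commands="1 0 12 0 0 0 0; 1 0 12 0 0 0 0; 1 0 8 0 0 0 0; 1 0 4 0 0 0 0; 2 0 4 0 0 0 0; 2 0 4 0 0 0 0")

```text
time: 7.45
tool_pos: [0.6524, -0.0548, 0.2528]
ee_rot: [3.141, 0.003, 2.949]
wrist_force: [0.3, 0.6, 1.9]
width: 0.0006
```

```bash
python3 -c "
from st import *
rel()"
```

```text
t 7.45 TCP in printer mm [-28.   29.6 252.8] F [0.3 0.6 1.9] rpy [3.141e+00 3.000e-03 2.949e+00] w 0.001 q [-0.17  0.32  1.    0.    1.82 -1.55]
```

Request:
arm_command(commands="8 -0.5 7.2 0 0 0 0; 7.6 -0.5 7.6 0 0 0 0; 7.2 -0.5 8 0 0 0 0; 6.8 -0.5 8.4 0 0 0 0; 6.4 -0.5 8.7 0 0 0 0; 5.9 0 9 0 0 0 0")

```text
time: 8.2
tool_pos: [0.6109, -0.0475, 0.2025]
ee_rot: [3.137, 0.008, 2.951]
wrist_force: [1.3, 1.5, 1.9]
width: 0.0005
```

```bash
cat > arc.py <<'E'
from st import *
rel()
o=robot.get_obs(); d=np.array(o["tool_pos"])-[p[0],p[1],0];c,s=np.cos(p[2]),np.sin(p[2])
x=c*d[0]+s*d[1]-.008-.105; z=d[2]-.09
r=np.hypot(x,z); ph=np.arctan2(z,-x); print("r",r,"phi",ph,"a~",ph-.07)
for i in range(10):
    m=ph-.05*i-.025; print(np.round([r*1000*.05*np.sin(m),r*1000*.05*np.cos(m)],1).tolist(),end=" ")
E
python3 arc.py
```

```text
t 8.2 TCP in printer mm [-70.1  28.8 202.5] F [1.3 1.5 1.9] rpy [3.137 0.008 2.951] w 0.001 q [-0.17  0.22  1.22  0.    1.69 -1.55]
r 0.21495873211828262 phi 0.5509723910629161 a~ 0.48097239106291606
[5.4, 9.3] [4.9, 9.6] [4.4, 9.8] [3.9, 10.0] [3.4, 10.2] [2.9, 10.3] [2.4, 10.5] [1.9, 10.6] [1.4, 10.7] [0.8, 10.7]
```

Request:
arm_command(commands="5.4 -0.5 9.3 0 0 0 0; 4.9 -0.5 9.6 0 0 0 0; 4.4 -0.5 9.8 0 0 0 0; 3.9 -0.5 10 0 0 0 0; 3.4 0 10.2 0 0 0 0; 2.9 0 10.3 0 0 0 0; 1.5 0 6 0 0 0 0; 0.5 0 3 0 0 0 0")

```text
time: 9.2
tool_pos: [0.5817, -0.0445, 0.1275]
ee_rot: [3.139, 0.005, 2.95]
wrist_force: [0.5, 1.3, 0.4]
width: 0.0005
```

```bash
python3 arc.py
```

```text
t 9.2 TCP in printer mm [-99.3  26.2 127.5] F [0.5 1.3 0.4] rpy [3.139 0.005 2.95 ] w 0.001 q [-0.18  0.18  1.42  0.    1.54 -1.55]
r 0.2156371419327468 phi 0.17491143458099698 a~ 0.10491143458099697
[1.6, 10.7] [1.1, 10.7] [0.5, 10.8] [-0.0, 10.8] [-0.5, 10.8] [-1.1, 10.7] [-1.6, 10.7] [-2.1, 10.6] [-2.7, 10.4] [-3.2, 10.3]
```

```bash
python3 - <<'E'
from st import *
s=snapshot("wrist"); a=snapshot("side")
c=proj(a,W(p,(-.1,.026,.12))).astype(int); print(c)
x0,y0=max(c[0]-80,0),max(c[1]-80,0)
k=cv2.resize(a["img"][y0:y0+160,x0:x0+160],(400,400),interpolation=2)
cv2.imwrite("pics/w3.png",np.hstack([cv2.resize(s["img"][:,70:490],(400,400)),k]))
E
```

```text
[293 202]
```

View pics/w3.png

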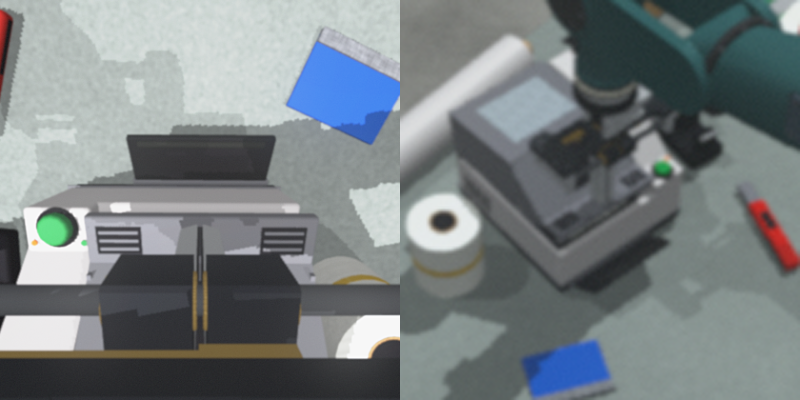

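The fingers are on the lip between the two ribbed pads, and the cover is nearly down. Now I'll press it through the latches in small steps.

Request:
arm_command(commands="0.5 0 6 0 0 0 0; 0.3 0 5 0 0 0 0; 0 0 4 0 0 0 0; 0 0 4 0 0 0 0")

```text
time: 9.8
tool_pos: [0.5811, -0.0445, 0.1157]
ee_rot: [3.139, 0.008, 2.95]
wrist_force: [-7.4, 1.2, 18.0]
width: 0.0001
```

```bash
python3 arc.py
```

```text
t 9.8 TCP in printer mm [-100.    26.   115.7] F [-7.4  1.2 18. ] rpy [3.139 0.008 2.95 ] w 0.0 q [-0.18  0.19  1.44  0.    1.51 -1.55]
r 0.21455829264659082 phi 0.11997565455259483 a~ 0.049975654552594825
[1.0, 10.7] [0.5, 10.7] [-0.1, 10.7] [-0.6, 10.7] [-1.1, 10.7] [-1.7, 10.6] [-2.2, 10.5] [-2.7, 10.4] [-3.2, 10.2] [-3.7, 10.1]
```

Request:
arm_command(commands="0.5 0 5 0 0 0 0; 0.5 0 5 0 0 0 0")

```text
time: 10.05
tool_pos: [0.5811, -0.0445, 0.1157]
ee_rot: [3.14, 0.015, 2.951]
wrist_force: [-6.2, 1.8, 16.8]
width: 0.0004
```

```bash
python3 arc.py
```

```text
t 10.05 TCP in printer mm [-100.    26.   115.7] F [-6.2  1.8 16.8] rpy [3.14  0.015 2.951] w 0.0 q [-0.17  0.18  1.44  0.    1.5  -1.55]
r 0.214550859396497 phi 0.1202787399722863 a~ 0.050278739972286296
[1.0, 10.7] [0.5, 10.7] [-0.1, 10.7] [-0.6, 10.7] [-1.1, 10.7] [-1.7, 10.6] [-2.2, 10.5] [-2.7, 10.4] [-3.2, 10.2] [-3.7, 10.1]
```

Request:
arm_command(commands="1 0 8 0 0 0 0; 1 0 8 0 0 0 0")

```text
time: 10.3
tool_pos: [0.58, -0.0443, 0.1072]
ee_rot: [3.14, 0.021, 2.951]
wrist_force: [-1.8, 0.3, 3.8]
width: 0.0004
```

```bash
python3 arc.py
```

```text
t 10.3 TCP in printer mm [-101.1   26.   107.2] F [-1.8  0.3  3.8] rpy [3.14  0.021 2.951] w 0.0 q [-0.17  0.18  1.46  0.    1.48 -1.55]
r 0.214738379401837 phi 0.0800367772559163 a~ 0.010036777255916299
[0.6, 10.7] [0.1, 10.7] [-0.5, 10.7] [-1.0, 10.7] [-1.6, 10.6] [-2.1, 10.5] [-2.6, 10.4] [-3.1, 10.3] [-3.6, 10.1] [-4.1, 9.9]
```

It's past the latch. I'll press gently to seat it.

Request:
arm_command(commands="0 0 3 0 0 0 0; 0 0 3 0 0 0 0; 0 0 3 0 0 0 0")

```text
time: 10.68
tool_pos: [0.58, -0.0443, 0.105]
ee_rot: [3.14, 0.024, 2.951]
wrist_force: [-6.4, 1.7, 13.6]
width: 0.0003
```

```bash
python3 arc.py
```

```text
t 10.675 TCP in printer mm [-101.1   26.   105. ] F [-6.4  1.7 13.6] rpy [3.14  0.024 2.951] w 0.0 q [-0.17  0.18  1.47  0.    1.47 -1.55]
r 0.21465036394725356 phi 0.06993946016506956 a~ -6.053983493044257e-05
[0.5, 10.7] [-0.1, 10.7] [-0.6, 10.7] [-1.1, 10.7] [-1.7, 10.6] [-2.2, 10.5] [-2.7, 10.4] [-3.2, 10.2] [-3.7, 10.1] [-4.2, 9.9]
```

The cover is shut: lip height 105 mm, angle about 0. Next I'll back off toward the robot and tilt the tool 45° so the fingertips can go under the flap.

Request:
arm_command(commands="0 0 -15 0 0 0 0; 0 0 -40 0 0 0 0; 50 0 -10 0 0 0 0; 50 0 0 0 0 0 0; 50 0 0 0 -9 0 0; 0 0 0 0 -9 0 0; 0 0 0 0 -9 0 0; 0 0 0 0 -9 0 0; 0 0 0 0 -9 0 0; 0 0 0 0 0 0 0")

```text
time: 11.92
tool_pos: [0.4512, -0.0127, 0.1617]
ee_rot: [-3.134, 0.818, 2.951]
wrist_force: [1.0, -0.6, -0.2]
width: 0.0001
```

```bash
python3 - <<'E'
from st import *
rel()
s=snapshot("wrist"); a=snapshot("side")
c=proj(a,W(p,(-.1,.026,.12))).astype(int)
x0,y0=c[0]-80,c[1]-80
k=cv2.resize(a["img"][y0:y0+160,x0:x0+160],(400,400),interpolation=2)
cv2.imwrite("pics/w4.png",np.hstack([cv2.resize(s["img"][:,70:490],(400,400)),k]))
E
```

```text
t 11.925 TCP in printer mm [-233.6   32.2  161.7] F [ 1.  -0.6 -0.2] rpy [-3.134  0.818  2.951] w 0.0 q [-0.09 -0.76  2.28 -0.11  0.8  -1.43]
```

View pics/w4.png

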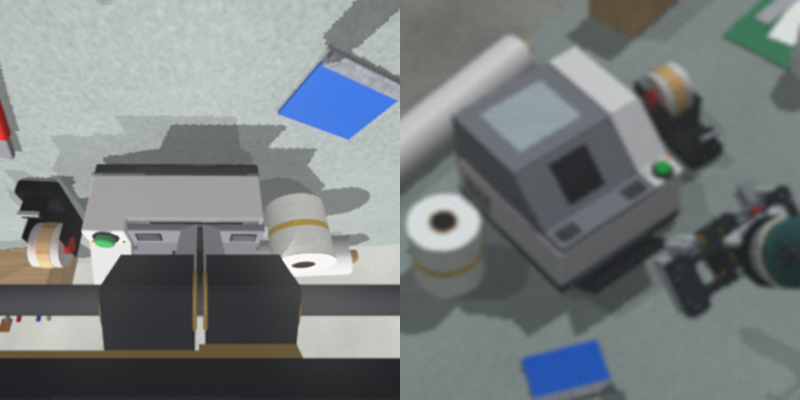

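The cover is shut flush and the flap is still out. Joint 2 is near its lower limit, so I'll check it exactly while making a small forward and down move.

Request:
arm_command(commands="6 -1 17 0 0 0 0; 6 -1 17 0 0 0 0; 6 -1 17 0 0 0 0")

```text
time: 12.4
tool_pos: [0.4846, -0.0237, 0.1347]
ee_rot: [-3.137, 0.844, 2.945]
wrist_force: [-0.4, 0.3, 0.3]
width: 0.0004
```

```bash
python3 -c "
from st import *
rel(); print(robot.get_obs()['joint_positions'])"
```

```text
t 12.4 TCP in printer mm [-198.7   27.9  134.7] F [-0.4  0.3  0.3] rpy [-3.137  0.844  2.945] w 0.0 q [-0.12 -0.63  2.3  -0.1   0.64 -1.44]
[-0.12317587 -0.63317813  2.29769965 -0.09874813  0.63651021 -1.44277905]
```

Request:
arm_command(commands="22 0 19 0 1 0 0; 22 0 19 0 1 0 0; 22 0 19 0 1 0 0")

```text
time: 12.78
tool_pos: [0.4905, -0.0267, 0.0596]
ee_rot: [-3.139, 0.807, 2.94]
wrist_force: [-0.2, 0.4, 0.2]
width: 0.0005
```

```bash
python3 -c "
from st import *
rel(); print(robot.get_obs()['joint_positions'])"
```

```text
t 12.775 TCP in printer mm [-192.3   26.    59.6] F [-0.2  0.4  0.2] rpy [-3.139  0.807  2.94 ] w 0.001 q [-0.13 -0.48  2.36 -0.12  0.46 -1.42]
[-0.13235586 -0.48188439  2.36286105 -0.11864425  0.45735923 -1.41658283]
```

Request:
arm_command(commands="14 0 11 0 0 0 0; 14 0 11 0 0 0 0; 4 0 2 0 0 0 0")

```text
time: 13.15
tool_pos: [0.4924, -0.029, 0.0269]
ee_rot: [-3.139, 0.815, 2.936]
wrist_force: [0.6, 0.5, -0.2]
width: 0.0004
```

```bash
python3 -c "
from st import *
rel(); print(robot.get_obs()['joint_positions'])
s=snapshot('wrist'); cv2.imwrite('pics/w5.png',s['img'])"
```

```text
t 13.15 TCP in printer mm [-190.    24.2   26.9] F [ 0.6  0.5 -0.2] rpy [-3.139  0.815  2.936] w 0.0 q [-0.14 -0.4   2.4  -0.16  0.34 -1.37]
[-0.13577315 -0.40339091  2.39992656 -0.16209957  0.33571793 -1.36993105]
```

View pics/w5.png

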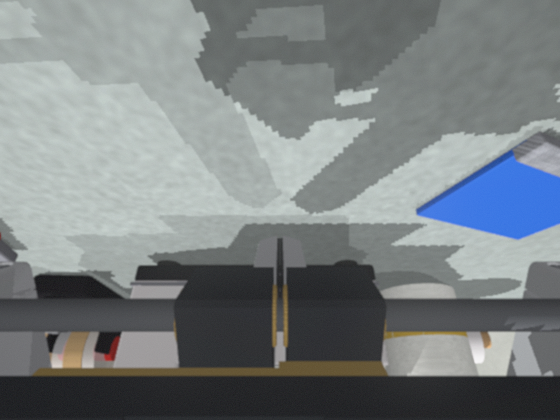

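The fingertips are low and in front of the flap, with the squeegee clear at right (420-560, 150-240). Now I'll slide under the edge.

Request:
arm_command(commands="5 0 4 0 0 0 0; -6 0.5 8 0 0 0 0; -6 0.5 8 0 0 0 0; -6 0.5 8 0 0 0 0")

```text
time: 13.7
tool_pos: [0.527, -0.0347, 0.0228]
ee_rot: [-3.14, 0.824, 2.935]
wrist_force: [0.2, 0.6, -0.2]
width: 0.0004
```

```bash
python3 -c "
from st import *
rel()"
```

```text
t 13.7 TCP in printer mm [-155.    25.2   22.8] F [ 0.2  0.6 -0.2] rpy [-3.14   0.824  2.935] w 0.0 q [-0.14 -0.28  2.34 -0.2   0.26 -1.33]
```

Request:
arm_command(commands="-5.9 0 -2.7 0 0 0 0; -6.3 0 -1.5 0 0 0 0; -6.5 0 -0.2 0 0 0 0; -6.4 0 1 0 0 0 0")

```text
time: 14.2
tool_pos: [0.5402, -0.0375, 0.0415]
ee_rot: [-3.139, 0.817, 2.936]
wrist_force: [-1.3, 0.0, -2.0]
width: 0.0005
```

```bash
cat > fl.py <<'E'
from st import *
rel()
o=robot.get_obs(); d=np.array(o["tool_pos"])-[p[0],p[1],0];c,s=np.cos(p[2]),np.sin(p[2])
t=np.pi/2-o["ee_rot"][1]
x=c*d[0]+s*d[1]+.008*np.sin(t); z=d[2]+.008*np.cos(t)
u=np.array([x+.118,z-.022]); print("corner",x,z,"r",np.hypot(*u),"flap if tip contact",np.arctan2(-u[0],u[1])-np.arcsin(.0035/np.hypot(*u)))
E
python3 fl.py
```

```text
t 14.2 TCP in printer mm [-141.4   25.    41.5] F [-1.3  0.  -2. ] rpy [-3.139  0.817  2.936] w 0.0 q [-0.14 -0.28  2.29 -0.16  0.32 -1.38]
corner -0.1359335150029278 0.04731221542209964 r 0.03102127028242099 flap if tip contact 0.5033363577674639
```

Request:
arm_command(commands="-6.3 0 0.9 0 0 0 0; -6.3 0 0.9 0 0 0 0; -5.5 0 1 0 0 0 0")

```text
time: 14.58
tool_pos: [0.5531, -0.0403, 0.0511]
ee_rot: [-3.139, 0.811, 2.936]
wrist_force: [-17.0, 5.6, 4.8]
width: 0.0003
```

```bash
python3 fl.py
```

```text
t 14.575 TCP in printer mm [-128.3   24.7   51.1] F [-17.    5.6   4.8] rpy [-3.139  0.811  2.936] w 0.0 q [-0.15 -0.27  2.25 -0.14  0.35 -1.4 ]
corner -0.12275717000130526 0.056946305926682615 r 0.0352686116021401 flap if tip contact 0.03589435440433911
```

It hit a firm stop at the flush position. I'll back away, rise and turn the tool upright again.

Request:
arm_command(commands="10 0 -11 0 0 0 0; 14 0 -15 0 0 0 0; -18 0 -18 0 0 0 0; -18 0 -18 0 9 0 0; -15 0 -25 0 9 0 0; -10 0 -25 0 9 0 0; 0 0 -25 0 9 0 0; 0 -20 0 0 9 0 0; 0 -20 0 0 0 0 0")

```text
time: 15.7
tool_pos: [0.501, -0.0695, 0.1929]
ee_rot: [-3.141, 0.027, 2.939]
wrist_force: [0.2, -0.1, 0.3]
width: 0.0007
```

```bash
python3 - <<'E'
from st import *
rel()
s=snapshot("wrist"); a=snapshot("side")
c=proj(a,W(p,(-.1,.026,.08))).astype(int); x0,y0=c[0]-80,c[1]-80
np.save("wp.npy",np.concatenate([s["origin"],s["rotation"]]))
print(np.round(proj(s,W(p,(-.097,-.08,.115))),1))
k=cv2.resize(a["img"][y0:y0+160,x0:x0+160],(400,400),interpolation=2)
cv2.imwrite("pics/w6.png",np.hstack([cv2.resize(s["img"][:,70:490],(400,400)),k]))
E
```

```text
t 15.7 TCP in printer mm [-173.8  -14.   192.9] F [ 0.2 -0.1  0.3] rpy [-3.141  0.027  2.939] w 0.001 q [-0.25 -0.03  1.52  0.    1.63 -1.62]
[211.2 294.4]
```

View pics/w6.png

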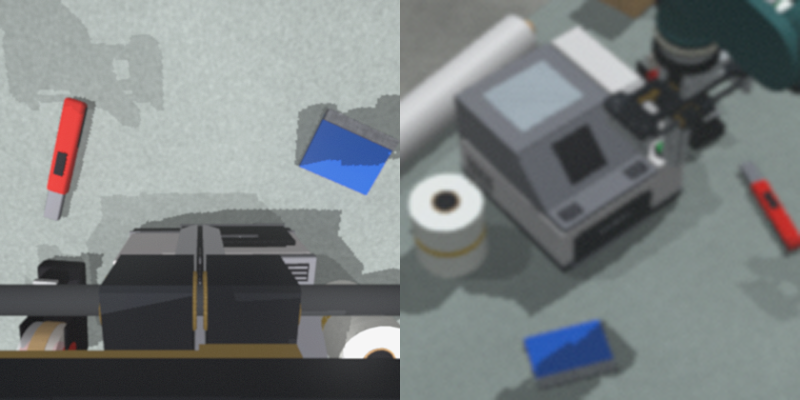

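The side view shows the flap flush in the front and the cover shut. On to the feed button.

Request:
arm_command(commands="-25 -22 0 0 1.5 0 0; -25 -22 0 0 0 0 0; -24 -22 0 0 0 0 0; 0 0 20 0 0 0 0; 0 0 20 0 0 0 0; 0 0 15 0 0 0 0; 0 0 0 0 0 0 0")

```text
time: 16.68
tool_pos: [0.5651, -0.1482, 0.1436]
ee_rot: [3.141, 0.021, 2.939]
wrist_force: [-0.7, -1.3, -0.1]
width: 0.0006
```

```bash
python3 -c "
from st import *
rel()
s=snapshot('wrist'); cv2.imwrite('pics/w7.png',cv2.resize(s['img'][170:330,200:380],None,fx=3,fy=3)); print(proj(s,W(p,(-.097,-.08,.115))))"
```

```text
t 16.675 TCP in printer mm [-95.7 -78.9 143.6] F [-0.7 -1.3 -0.1] rpy [3.141 0.021 2.939] w 0.001 q [-0.36  0.17  1.41  0.    1.55 -1.72]
[278.00891488 233.51432021]
```

View pics/w7.png

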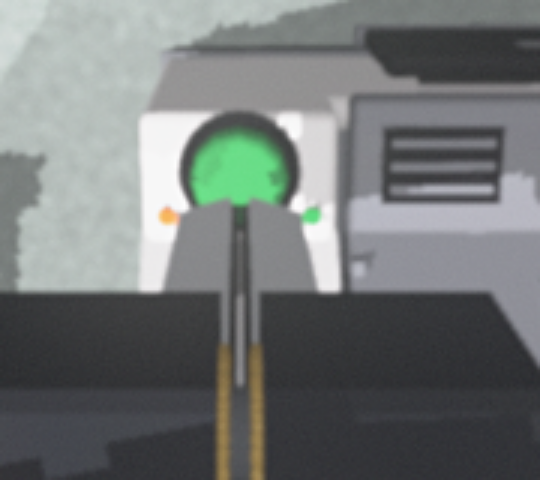

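The fingers are centred sideways over the button, but the button sits slightly nearer the robot (image row ~226 against 233 predicted). I'll shift 4 mm and descend.

Request:
arm_command(commands="4 0 10 0 0 0 0; 1 0 10 0 0 0 0; 0 0 4 0 0 0 0; 0 0 3 0 0 0 0; 0 0 2 0 0 0 0; 0 0 2 0 0 0 0")

```text
time: 17.48
tool_pos: [0.5624, -0.1476, 0.1144]
ee_rot: [-3.141, 0.028, 2.939]
wrist_force: [-0.3, 0.1, 2.2]
width: 0.0001
```

```bash
python3 -c "
from st import *
rel()"
```

```text
t 17.475 TCP in printer mm [-98.5 -78.7 114.4] F [-0.3  0.1  2.2] rpy [-3.141  0.028  2.939] w 0.0 q [-0.36  0.17  1.46  0.    1.48 -1.73]
```

Request:
arm_command(commands="0 0 3 0 0 0 0; 0 0 3 0 0 0 0; 0 0 3 0 0 0 0; 0 0 3 0 0 0 0; 0 0 3 0 0 0 0")

```text
time: 18.1
tool_pos: [0.5625, -0.1476, 0.1102]
ee_rot: [-3.14, 0.032, 2.94]
wrist_force: [-6.5, 0.3, 12.2]
width: 0.0002
```

```bash
python3 -c "
from st import *
rel()"
```

```text
t 18.1 TCP in printer mm [-98.4 -78.8 110.2] F [-6.5  0.3 12.2] rpy [-3.14   0.032  2.94 ] w 0.0 q [-0.36  0.17  1.47  0.    1.47 -1.73]
```

The button is on its hard stop (z 110, 12 N against about 5 N needed). I'll give it one more hold row, then release and retreat.

Request:
arm_command(commands="0 0 3.5 0 0 0 0; 0 0 -5 0 0 0 0; 0 0 -10 0 0 0 0; 0 0 -30 0 0 0 0; 0 0 -40 0 0 0 0; 50 20 0 0 0 0 0; 50 20 -10 0 0 0 0; 30 20 0 0 0 0 0; 0 0 0 0 0 0 0")

```text
time: 19.23
tool_pos: [0.4437, -0.061, 0.2035]
ee_rot: [-3.14, 0.037, 2.939]
wrist_force: [-0.4, 0.0, -0.1]
width: 0.0003
```

```bash
python3 - <<'E'
from st import *
rel()
s=snapshot("wrist"); a=snapshot("side"); b=snapshot("scene")
c=proj(a,W(p,(-.1,.026,.08))).astype(int); x0,y0=c[0]-70,c[1]-70
k=cv2.resize(a["img"][y0:y0+140,x0:x0+140],(400,400),interpolation=2)
cv2.imwrite("pics/w8.png",np.hstack([cv2.resize(s["img"][100:350,130:380],(400,400)),k]))
for v in(a,b,s):
    for q in("cover_lip","flap_edge"):
        l={"cover_lip":(-.1,.026,.105),"flap_edge":(-.118,.026,.077)}[q]
        for r in models.tip_of(q,v)[:1]: print(v["shot"],q,round(r["conf"],2),np.round(np.array(r["centre"])*[560,420]-proj(v,W(p,l)),1))
E
```

```text
t 19.225 TCP in printer mm [-231.6  -16.6  203.5] F [-0.4  0.  -0.1] rpy [-3.14   0.037  2.939] w 0.0 q [-0.26 -0.17  1.63  0.    1.65 -1.63]
26 cover_lip 0.59 [ 0.6 -0.3]
26 flap_edge 0.65 [2.1 0.2]
27 cover_lip 0.78 [0.6 1.8]
25 flap_edge 0.29 [-164.9   50.5]
```

View pics/w8.png

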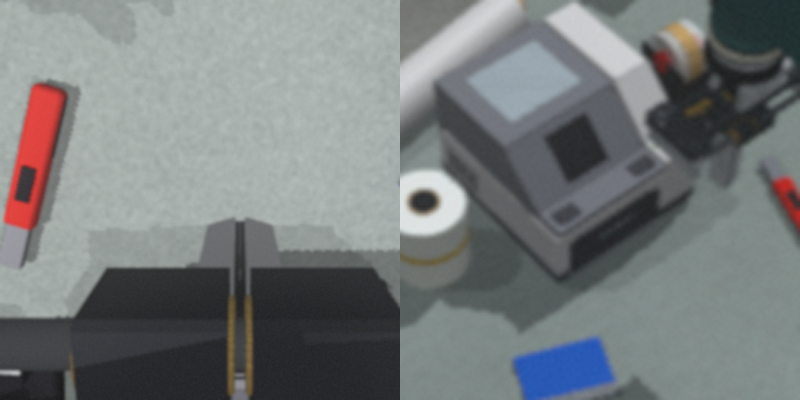

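```bash
python3 -c "
from bench import robot
print(robot.close_job())"
```

```text
the job is handed in; nothing more can be done
None
```

The job is done in the order asked and handed in at about 20 s, with the arm clear of everything and wrist force near zero. All the pushing was done with closed fingertips.

- **Cover:** I followed the lip down its arc and pressed it through the latches. It held at 17–18 N, more than the 12 N given, before snapping past. The fingertips then stopped at 105 mm, the shut height, and in the final pictures the lip is within about 2 px of its shut position.
- **Flap:** I lifted it from below with the tool tilted 45° and pushed until it met a firm stop at about 17 N. It looks flush in the final side view. The stop read about 1.3 mm short of nominal, within the calibration error. The last edge detection was about 2 px off in the side view. The wrist view's was a low-confidence false hit that I discarded.
- **Feed button:** I pressed it to its hard stop (top at 110 mm, about 12 N) and released it. I didn't see it come back up, because the gripper hid it in the last pictures.
- **Other items:** The knife, squeegee and spare roll look unmoved, and I saw no contact with the tape dispenser. I didn't recheck the other items. They were well away from where the arm worked.

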